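# Lay the forming block down against its stop

### The arm

A 6-joint arm with a two-finger parallel gripper is mounted at the origin on the work surface. World frame = base frame: x ahead of the robot, y to its left, z up, the work surface at z = 0. Lengths are in m, angles in rad, forces in N, time in s.
With the tool pointing down it reaches from about 0.275 to 0.725 m from the base axis. Payload 5.6 kg.
Tool frame: the origin (TCP) lies at the very end of the fingers, on their centre line; the grasp point (between the pads) lies 19 mm behind it; z points along the fingers, x is the direction in which the jaws open and shut, and the axes are right-handed (so a half turn about z gives the same grasp; the last joint's range is limited). The gripper opens to 85 mm and grips with 20 to 120 N. Pads are 22 mm wide; open, the fingers measure 114 mm over their backs; the gripper's body (76 mm by 85 mm) begins 54 mm behind the grasp point. The pads swing forward as they close: fully open they stand 13 mm farther back than shut.
Start: joints at [-0.843, 0.255, 0.108, 0, -1.424, -0.285], TCP at [0.236, -0.497, 0.231] pointing down, gripper open.
Joint ranges: [-2.95, 2.95], [-1.21, 1.97], [-1.09, 1.5], [-2.87, 1.71], [-2.94, -0.07], [-3.05, 3.05]. Speed limits (rad/s): [2.57, 2.57, 3.14, 3.14, 3.14, 3.14].

### API

Orientations are given as a rotation vector (axis times angle).
In Python, from workcell import * gives the robot as it stands.
- The arm moves only by the tool servo_tool, never from a script. Its argument "increments" is a list of rows, each a list of 3 entries, a list of its own where there are three numbers: the shift along the world's x, y, z in mm, then the turn, a rotation vector about the world's x, y, z in degrees, then the closure, from -1 (fully open) to 1 (shut). In form: [[[x, y, z], [wx, wy, wz], jaw], ...]. A call has exactly 5 rows; each row shifts and turns the pose as measured when the row begins; what a row does not reach is not made up. A row lasts 1/8 s, in which the tool goes at most 62.5 mm and 10.7 degrees, less where a joint would pass 70% of its speed; a pose out of reach is approached as far as the arm can. A call with a gripper value outside its range is refused whole. The fingers move at their own pace and stop on an object; "grip_force" is the grip in N (left out, the last holds). Time passes only in rows, so rows that do not move let the fingers close, or fill a call up. It gives the time, the measured TCP pose, the force and the opening at its end, in the units of the state.
- state(): the state, without advancing time (a new reading comes with each control period).
- get_image(name): name is "scene" or "top" or "wrist"; returns the picture (384x512x3 uint8, red, green, blue); there is no depth.
- camera_info(name): a dict with "intrinsics" (3x3 intrinsics, pixels), "R" (3x3) and "t" (3): a world point X has camera coordinates R X + t. Camera axes: x right, y down, z forward; pixel columns grow to the right and rows downward; lengths in m; the calibration is good to about 2 mm. A picture is of the moment at which its call begins: read the wrist's pose just before it. camera_info takes no time and is no camera call; for the wrist camera it gives the pose at the moment of the call.
- close_job(): hands the job in, once; it reports no verdict.
The state is a dict: "clock": time; "joint_pos": joint angles; "qvel": joint speeds; "joint_torque": joint torques, N m; "tool_pos": TCP position; "ee_rot": TCP orientation; "force": force on the tool from outside, world axes, zero at the start; "torque": the same for the moment, N m; "opening": finger opening in m.
Only numpy, scipy, OpenCV 4.12 (cv2) and the standard library are available. Lean on these libraries where they do the work, as an engineer would, in place of code of your own. Each camera call takes 0.05 s, during which the arm holds its last target.

### The job

The wooden forming block with the long groove stands on end on the steel plate. Just pushing it with the fingertips, without picking it up, tip it over so that it lies on the plate with its groove facing up, then push it along until its leading end sits square and flush against the plate's wooden stop bar. Leave everything else on the bench undisturbed.

Things in the scene. Friction and masses are not known exactly. Their poses are not given: they have to be found in the camera images.
- plate: Fixed steel plate, 320 (x) by 220 (y) by 12 mm thick. Origin at the centre of its underside, on the bench; x points to the stop bar, z up. The dark wooden stop bar is fixed on it along y: 190 mm long (y -95 to +95), x from +120 to +142 mm, its top 38 mm above the bench. The face the block must meet is the plane x = +120 mm.
- block_center (a point): Centre of the loose wooden forming block, 45 (x) by 45 (y) by 110 mm (z), about 0.19 kg. At the start it stands on end on the plate, this point 67 mm above the bench. z runs along its length, up at the start; x points out of its one grooved face (groove 18 mm wide, 8 mm deep, along the middle of the face, full length), which at the start looks away from the stop bar within 0.3 rad.
- block_head (a point): Centre of the block's end that is its top at the start, 55 mm from its centre along the block's z axis; this end must meet the stop bar. Pushed near its top the block tips about its lower edge rather than sliding, falls by itself once leaned past about 22 degrees, and lands short of the bar. Lying, it slides when pushed; pushed on a flank near the head it turns about a point some 30 mm behind its centre.
- collar: Bystander: brass collar, 32 mm across, 22 mm high, standing on the plate near a rear corner. Origin at the centre of its underside.
- punch: Bystander: small steel punch standing on the plate near a rear corner, 22 mm across, 56 mm high. Origin at the centre of its underside.
- plainblock: Bystander: plain wooden block without a groove, 45 by 45 by 75 mm high, standing on the bench beside the plate. Origin at the centre of its underside.
- jar: Bystander: amber glass jar, 52 mm across, 60 mm high, standing on the bench beside the plate. Origin at the centre of its underside.
- hammer: Bystander: hammer 200 mm long lying on the bench well to the side.
- driver: Bystander: screwdriver 150 mm long lying on the bench well to the side.
- bezel: Bystander: brass ring 40 mm across, 12 mm high, lying in a small steel tray 30 mm deep well to the side.
- ballvise: Bystander, fixed: ball vise 92 mm across and 102 mm high. Origin at the centre of its underside.
Not all that is in view belongs to the job. What is shaped like the part that bears block_center but blue is not meant.

How it is judged:
By the outcome, as a careful person would: the job done as asked, in the order asked, and still so for the second after the job is handed in, with the robot touching nothing.
It also fails if it takes over 64 s, if anything falls off the work surface, if the arm or the gripper's body presses on something with over 40 N, if the wrist force passes 120 N, or if a joint passes its speed limit or range.

## Working session

There is one attempt and no reset: what is moved stays moved. The work goes in short steps, Python scripts to look and compute and a tool call to move; the robot and the scene stay as the last step left them, time stands still between calls to the robot, and variables do not carry over. Pictures are saved under pics/ and viewed, and the job is handed in when it is done.

Besides the shell and the picture viewer there is one more tool, called after "Request:" as name(argument=value, ...) on one line, values as JSON. servo_tool: Moves the arm, as the interface text tells. Its arguments: {"type":"object","properties":{"increments":{"type":"array","items":{"type":"array"}},"grip_force":{"type":"number"}},"required":["increments"]}

```bash
mkdir -p pics; ls; cat > h.py <<'E'
from workcell import *
import numpy as np, cv2
def snap(n,f):
    im=get_image(n); cv2.imwrite('pics/'+f,im[:,:,::-1]); return im
E
python3 - <<'E'
from h import *
for n in("scene","top"):
    snap(n,n+"0.png"); c=camera_info(n); np.savez(n+"_cam.npz",K=c["intrinsics"],R=c["R"],t=c["t"]); print(n,np.array(c["intrinsics"]).tolist(),(-np.array(c["R"]).T@np.array(c["t"])))
print(state())
E
```

```text
pics
scene [[459.047407758924, 0.0, 242.8095138388786], [0.0, 459.047407758924, 195.66503103141878], [0.0, 0.0, 1.0]] [ 1.30738634 -0.32472633  1.235964  ]
top [[388.1045730206272, 0.0, 256.7628497898554], [0.0, 388.1045730206272, 195.8487054512987], [0.0, 0.0, 1.0]] [ 0.28064468 -0.01416432  1.53773821]
{'clock': 0.1, 'joint_pos': array([-8.43392580e-01,  2.55690406e-01,  1.07136192e-01, -4.29274644e-04,
       -1.42390520e+00, -2.84595715e-01]), 'qvel': array([ 7.38395415e-04, -1.39101600e-03,  1.96524701e-03,  2.33832334e-03,
       -4.81297523e-05,  1.25778246e-03]), 'joint_torque': array([-5.93788864e-04, -3.87604988e+01,  2.38475811e+01,  5.37790596e+00,
       -3.79622332e-03,  9.15015477e-06]), 'tool_pos': array([ 0.23552217, -0.49652916,  0.23048468]), 'ee_rot': array([-1.67868038e+00, -2.65373857e+00, -1.36088543e-03]), 'force': array([ 0.33070595,  1.01127501, -0.18739113]), 'torque': array([0.04588602, 0.00170992, 0.02754553]), 'opening': 0.08519055109735997}
```

View pics/scene0.png

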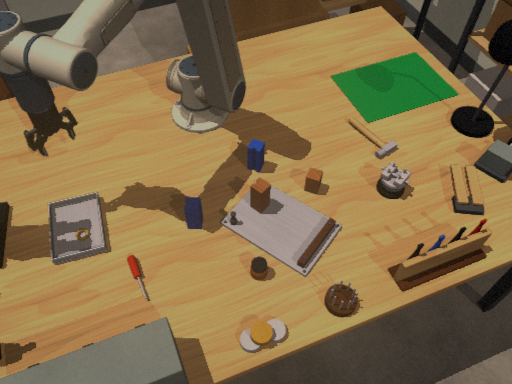

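View pics/top0.png

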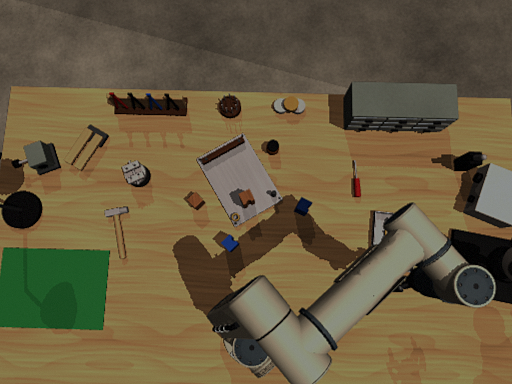

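```bash
python3 - <<'E'
import cv2
a=cv2.imread('pics/scene0.png')[160:280,200:350]; cv2.imwrite('pics/sc_crop.png',cv2.resize(a,None,fx=5,fy=5,interpolation=cv2.INTER_CUBIC))
a=cv2.imread('pics/top0.png')[120:260,170:330]; a=cv2.convertScaleAbs(a,alpha=1.5,beta=10);cv2.imwrite('pics/top_crop.png',cv2.resize(a,None,fx=4,fy=4,interpolation=cv2.INTER_CUBIC))
E
```

```text
(no output)
```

View pics/sc_crop.png

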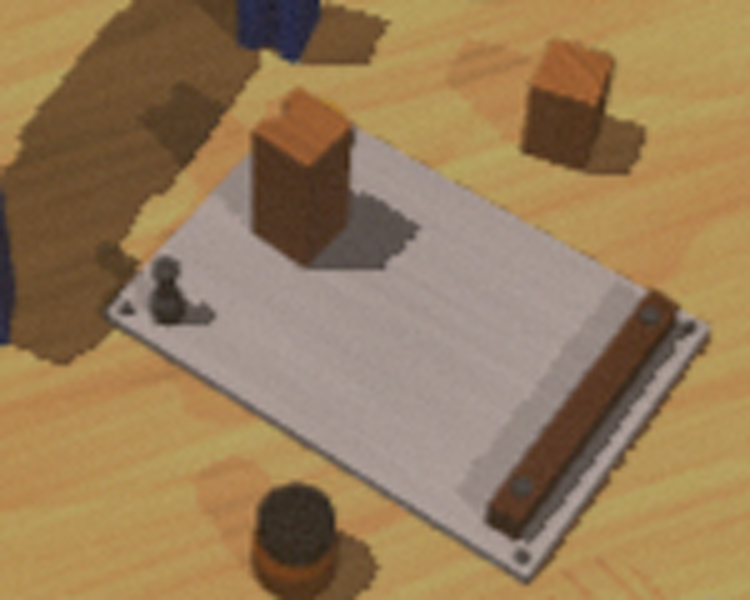

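View pics/top_crop.png

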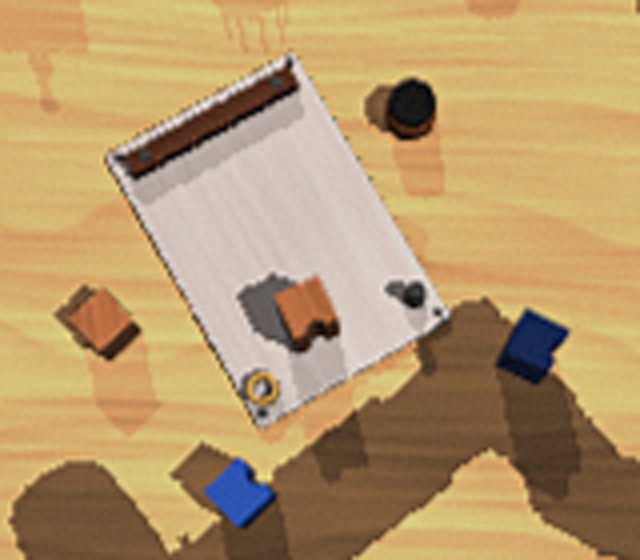

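```bash
cat >> h.py <<'E'
from scipy.optimize import least_squares
def cam(n):
    z=np.load(n+"_cam.npz"); return z["K"],z["R"],z["t"]
def proj(c,X):
    K,R,t=c; p=(np.asarray(X)@R.T+t)@K.T; return p[:,:2]/p[:,2:]
def ray(c,uv,z):
    K,R,t=c; C=-R.T@t; d=R.T@np.linalg.solve(K,[uv[0],uv[1],1.]); return C+d*(z-C[2])/d[2]
E
python3 - <<'E'
from h import *
T,S=cam("top"),cam("scene")
tp=lambda u,v:np.array([(u+.5)/4-.5+170,(v+.5)/4-.5+120]); sp=lambda u,v:np.array([(u+.5)/5-.5+200,(v+.5)/5-.5+160])
def fit(loc,tobs,sobs,x0,zfree):
    def f(p):
        c,s=np.cos(p[2]),np.sin(p[2]); r=[]
        for obs,C in((tobs,T),(sobs,S)):
            for k,uv in obs.items():
                l=loc[k]; X=[[p[0]+c*l[0]-s*l[1],p[1]+s*l[0]+c*l[1],p[3] if zfree else l[2]]]
                r+=list(proj(C,X)[0]-uv)
        return np.array(r)
    o=least_squares(f,x0); return o.x,np.round(o.fun.reshape(-1,2),1).tolist()
pl={'fr':(.16,-.11,.012),'fl':(.16,.11,.012),'nl':(-.16,.11,.012),'nr':(-.16,-.11,.012)}
to={'fr':tp(293,53),'fl':tp(107,155),'nl':tp(262,425),'nr':tp(450,318)}
so={'nr':sp(107,310),'fr':sp(530,578),'fl':sp(712,325)}
for s_ in (so,{}):
    print(fit(pl,to,s_,[.4,0,.5,.012],True)); print(fit(pl,to,s_,[.4,0,.5,.012],False))
print(fit(pl,{},so,[.4,0,.5,.012],False))
h=.0225
bl={'gr':(h,-h,0.122),'gl':(h,h,.122),'sl':(-h,h,.122),'sr':(-h,-h,.122)}
# groove side faces robot: local x toward -plate x
to={'sr':tp(275,288),'sl':tp(320,274),'gl':tp(341,326),'gr':tp(292,345)}
so={'gl':sp(252,130),'sl':sp(307,165),'sr':sp(352,123)}
print(fit(bl,to,so,[.37,.03,3.5,.122],True)); print(fit(bl,to,so,[.37,.03,3.5,.122],False));print(fit(bl,to,{},[.37,.03,3.5,.122],False))
for n,uv,z in(('collar',tp(261,388),.034),('punch',tp(413,293),.068),('plain',tp(100,322),.075),('jar',tp(411,108),.06),('blueL',tp(238,492),.11),('blueR',tp(533,345),.1)): print(n,ray(T,uv,z).round(4))
E
```

```text
(array([0.59826791, 0.07405479, 0.55204527, 0.01073278]), [[-0.1, -0.6], [-0.8, 0.0], [-0.7, 0.8], [0.4, -0.1], [-0.8, 0.3], [-0.2, 0.1], [0.2, 0.2]])
(array([0.59846197, 0.07384549, 0.55187009, 0.012     ]), [[-0.1, -0.8], [-0.8, -0.1], [-0.7, 0.8], [0.5, -0.2], [-0.9, 0.1], [-0.2, 0.0], [0.3, 0.0]])
(array([ 0.60275774,  0.0740282 ,  0.55123717, -0.01011208]), [[0.1, -0.0], [0.1, 0.2], [-0.4, 0.2], [0.1, -0.3]])
(array([0.59831062, 0.07280175, 0.55116762, 0.012     ]), [[0.2, -0.7], [-0.5, -0.1], [-0.4, 0.8], [0.7, -0.1]])
(array([0.59845375, 0.07481794, 0.55057654, 0.012     ]), [[-0.6, -0.0], [0.0, -0.1], [0.6, 0.0]])
(array([0.50802851, 0.03759104, 3.55817368, 0.12108111]), [[-0.1, 1.7], [-0.1, 0.6], [-0.8, -1.3], [0.2, -1.4], [-0.4, -0.7], [-0.7, 0.3], [0.3, 0.4]])
(array([0.50821146, 0.03746138, 3.55831497, 0.122     ]), [[-0.1, 1.6], [-0.1, 0.6], [-0.8, -1.3], [0.2, -1.5], [-0.4, -0.8], [-0.7, 0.2], [0.2, 0.2]])
(array([0.50753534, 0.03671807, 3.50827784, 0.122     ]), [[0.3, 1.4], [0.5, 0.9], [-0.7, -0.8], [-0.0, -1.5]])
collar [0.4418 0.0821 0.034 ]
punch [ 0.5338 -0.0626  0.068 ]
plain [0.4963 0.2353 0.075 ]
jar [ 0.7199 -0.0569  0.06  ]
blueL [0.3376 0.0947 0.11  ]
blueR [ 0.4821 -0.1747  0.1   ]
```

Request:
servo_tool(increments=[[[18, 45, 6], [0, 0, 0], 0.6], [[18, 45, 6], [0, 0, 0], 0.6], [[18, 45, 6], [0, 0, 0], 0.6], [[18, 45, 6], [0, 0, 0], 0.6], [[18, 45, 6], [0, 0, 0], 0.6]])

```text
clock: 0.72
tool_pos: [0.325, -0.266, 0.2572]
ee_rot: [-1.683, -2.642, -0.004]
force: [1.4, -0.8, -0.4]
opening: 0.0174
```

Request:
servo_tool(increments=[[[18, 45, 6], [0, 0, 0], 0.6], [[18, 45, 6], [0, 0, 0], 0.6], [[18, 45, 6], [0, 0, 0], 0.6], [[18, 45, 6], [0, 0, 0], 0.6], [[0, 0, 0], [0, 0, 0], 0.6]])

```text
clock: 1.35
tool_pos: [0.3979, -0.0769, 0.2809]
ee_rot: [-1.676, -2.644, -0.005]
force: [-0.8, -0.5, 1.0]
opening: 0.0174
```

```bash
python3 - <<'E'
from h import *
c=camera_info("wrist");np.savez("wrist_cam.npz",K=c["intrinsics"],R=c["R"],t=c["t"])
snap("wrist","w1.png"); s=state(); print(s["clock"],s["tool_pos"],s["ee_rot"],s["opening"],s["force"]); print(-np.array(c["R"]).T@c["t"],np.array(c["R"]).round(3))
E
```

```text
1.4 [ 0.39737268 -0.07807822  0.28078514] [-1.67788944 -2.64273807 -0.00399368] 0.017268961278793883 [ 0.14544438 -0.11782777 -0.93272142]
[ 0.33206023 -0.11024394  0.42412018] [[-0.427  0.904  0.011]
 [ 0.868  0.407  0.284]
 [ 0.253  0.131 -0.959]]
```

View pics/w1.png

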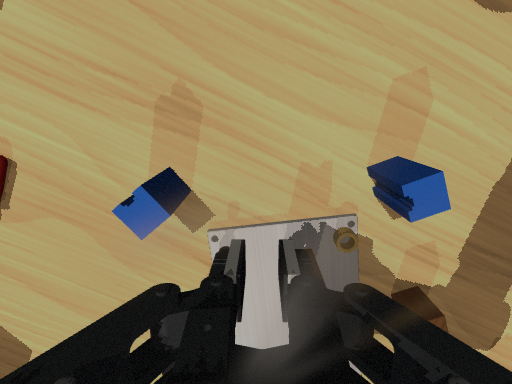

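Request:
servo_tool(increments=[[[40, 30, 15], [0, 0, 0], 0.6], [[40, 30, 15], [0, 0, 0], 0.6], [[40, 30, 15], [0, 0, 0], 0.6], [[40, 30, 15], [0, 0, 0], 0.6], [[40, 30, 15], [0, 0, 0], 0.6]])

```text
clock: 2.02
tool_pos: [0.5987, 0.0687, 0.3569]
ee_rot: [-1.689, -2.634, 0.001]
force: [0.9, -0.1, 0.8]
opening: 0.0169
```

Request:
servo_tool(increments=[[[20, 10, 0], [0, 0, 0], 0.6], [[0, 0, 0], [0, 0, 0], 0.6], [[0, 0, 0], [0, 0, 0], 0.6], [[0, 0, 0], [0, 0, 0], 0.6], [[0, 0, 0], [0, 0, 0], 0.6]])

```text
clock: 2.65
tool_pos: [0.6202, 0.0754, 0.3545]
ee_rot: [-1.693, -2.628, 0.006]
force: [-0.0, -1.1, 0.2]
opening: 0.0171
```

```bash
python3 - <<'E'
from h import *
c=camera_info("wrist");np.savez("w2_cam.npz",K=c["intrinsics"],R=c["R"],t=c["t"])
im=snap("wrist","w2.png"); s=state(); print(s["clock"],s["tool_pos"],s["ee_rot"],s["opening"],s["force"])
E
```

```text
2.7 [0.62020402 0.07544348 0.35460004] [-1.69256903 -2.62853325  0.00615785] 0.01713758716870554 [ 0.12113638  0.12875149 -0.62762774]
```

View pics/w2.png

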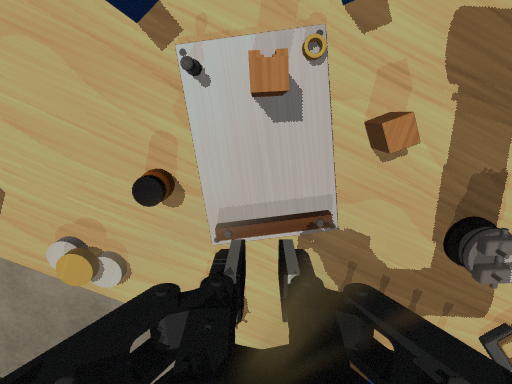

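Great view: block top about (269,70) with its groove to the rear (268,50), the bar at (275,225), punch (191,65), collar (315,46). Crop for accuracy.

```bash
python3 - <<'E'
import cv2
a=cv2.imread('pics/w2.png')
cv2.imwrite('pics/w2a.png',cv2.resize(a[35:110,235:305],None,fx=8,fy=8,interpolation=cv2.INTER_CUBIC))
cv2.imwrite('pics/w2b.png',cv2.resize(a[10:250,165:345],None,fx=2.5,fy=2.5,interpolation=cv2.INTER_CUBIC))
E
```

```text
(no output)
```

View pics/w2a.png

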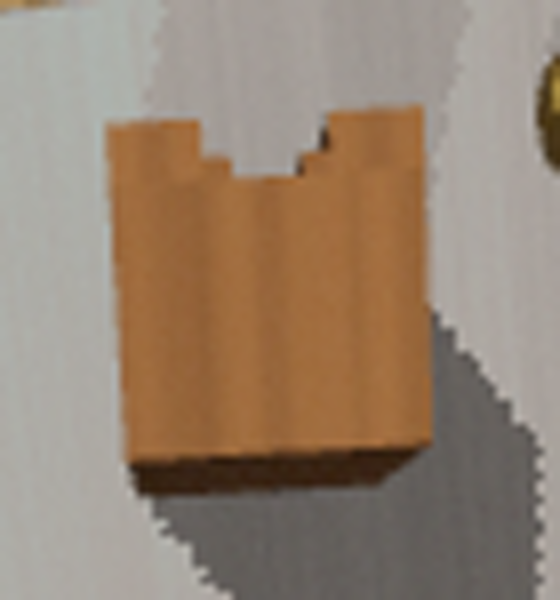

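View pics/w2b.png

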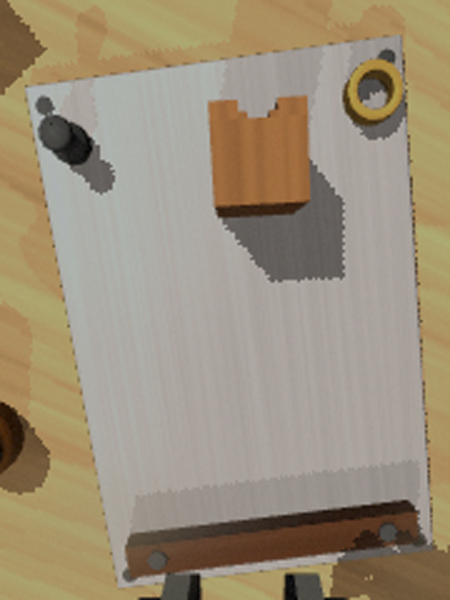

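```bash
cat > f.py <<'E'
from h import *
def fit(loc,obs,C,x0,z=None):
    def f(p):
        c,s=np.cos(p[2]),np.sin(p[2]); r=[]
        for k,uv in obs.items():
            l=loc[k]; X=[[p[0]+c*l[0]-s*l[1],p[1]+s*l[0]+c*l[1],p[3] if len(p)>3 else l[2]]]
            r+=list(proj(C,X)[0]-uv)
        return np.array(r)
    o=least_squares(f,x0); return o.x,np.round(o.fun.reshape(-1,2),1).tolist()
pl={'fr':(.16,-.11,.012),'fl':(.16,.11,.012),'nl':(-.16,.11,.012),'nr':(-.16,-.11,.012)}
h=.0225
bl={'gr':(h,-h,0.122),'gl':(h,h,.122),'sl':(-h,h,.122),'sr':(-h,-h,.122)}
def toplate(p,P):
    c,s=np.cos(p[2]),np.sin(p[2]); d=np.array(P[:2])-p[:2]; return np.array([c*d[0]+s*d[1],-s*d[0]+c*d[1]])
E
python3 - <<'E'
from f import *
W=cam("w2")
b=lambda u,v:np.array([(u+.5)/2.5-.5+165,(v+.5)/2.5-.5+10]); a=lambda u,v:np.array([(u+.5)/8-.5+235,(v+.5)/8-.5+35])
po={'nr':b(27,86),'nl':b(402,36),'fr':b(119,586),'fl':b(431,545)}
p,r=fit(pl,po,W,[.6,.07,.55]); print(p,r); print(fit(pl,po,W,[.6,.07,.55,.012]))
bo={'gl':a(106,123),'gr':a(424,105),'sr':a(432,443),'sl':a(127,461)}
q,r=fit(bl,bo,W,[.508,.037,3.5]); print(q,r);print(fit(bl,bo,W,[.508,.037,3.5,.122]))
print(toplate(p,q),q[2]-np.pi-p[2], np.degrees([p[2],q[2]-np.pi]))
print("collar",toplate(p,ray(W,b(373,91),.034)),"punch",toplate(p,ray(W,b(58,133),.068)))
R=cv2.Rodrigues(state()["ee_rot"])[0]; print(R.round(3),np.degrees(np.arctan2(R[1,0],R[0,0])))
E
```

```text
[0.59662915 0.07129805 0.55111622] [[-1.0, -0.7], [0.5, -1.4], [-0.5, 1.0], [1.1, 2.2]]
(array([0.59645359, 0.07127185, 0.55110956, 0.00568132]), [[0.1, 0.1], [-0.4, -0.2], [0.0, -0.6], [0.2, 0.8]])
[0.50784228 0.03536626 3.6222688 ] [[-0.1, 0.0], [0.0, 0.0], [0.2, 0.0], [-0.1, -0.1]]
(array([0.50776497, 0.03535191, 3.62226889, 0.12140437]), [[-0.0, 0.1], [-0.0, 0.0], [0.1, -0.0], [-0.1, -0.1]])
[-0.09445641  0.01588048] -0.07044007007459163 [31.57663336 27.54071464]
collar [-0.12813464  0.08624114] punch [-0.12260879 -0.0848583 ]
[[-0.414  0.91  -0.015]
 [ 0.91   0.414  0.005]
 [ 0.011 -0.012 -1.   ]] 114.43974656247607
```

Request:
servo_tool(increments=[[[-40, -16, 0], [0, 0, 1.5], 0.6], [[-40, -16, -5], [0, 0, 1.5], 0.6], [[-40, -16, -15], [0, 0, 0], 0.6], [[-40, -16, -15], [0, 0, 0], 0.6], [[0, 0, -20], [0, 0, 0], 0.6]])

```text
clock: 3.32
tool_pos: [0.4548, 0.009, 0.299]
ee_rot: [-1.623, -2.677, 0.001]
force: [1.0, 0.8, 0.5]
opening: 0.017
```

```bash
cat > st.py <<'E'
from h import *
s=state(); R=cv2.Rodrigues(s["ee_rot"])[0]; T=s["tool_pos"]; print(round(s["clock"],2),T.round(4),"yaw",np.degrees(np.arctan2(R[1,0],R[0,0])).round(2),"z",R[:,2].round(3),s["force"].round(1),s["opening"].round(4))
p=np.array([.5975,.0720]);a=.5513;c,si=np.cos(a),np.sin(a);d=T[:2]-p;print("plate xy",(c*d[0]+si*d[1]).round(4),(-si*d[0]+c*d[1]).round(4))
d=T[:2]-[.5078,.0354];a=np.radians(27.5);c,si=np.cos(a),np.sin(a);print("rel start block",(c*d[0]+si*d[1]).round(4),(-si*d[0]+c*d[1]).round(4))
E
python3 st.py
```

```text
Traceback (most recent call last):
  File "st.py", line 2, in <module>
    s=state(); R=cv2.Rodrigues(s["ee_rot"])[0]; T=s["tool_pos"]; print(round(s["clock"],2),T.round(4),"yaw",np.degrees(np.arctan2(R[1,0],R[0,0])).round(2),"z",R[:,2].round(3),s["force"].round(1),s["opening"].round(4))
                                                                                                                                                                                                   ^^^^^^^^^^^^^^^^^^
AttributeError: 'float' object has no attribute 'round'
```

Request:
servo_tool(increments=[[[1, 0, -40], [0, 0, 0], 0.6], [[0, 0, -40], [0, 0, 0], 0.6], [[0, 0, -40], [0, 0, 0], 0.6], [[0, 0, -40], [0, 0, 0], 0.6], [[0, 0, -35], [0, 0, 0], 0.6]])

```text
clock: 3.95
tool_pos: [0.4546, 0.0081, 0.103]
ee_rot: [-1.627, -2.684, -0.014]
force: [0.7, -0.0, 0.8]
opening: 0.0172
```

```bash
sed -i 's/s\["opening"\].round(4)/round(float(s["opening"]),4)/' st.py; python3 st.py;  python3 - <<'E'
from h import *
im=get_image("scene")[120:290,180:360]; cv2.imwrite('pics/s3.png',cv2.resize(im[:,:,::-1],None,fx=3.5,fy=3.5,interpolation=cv2.INTER_CUBIC))
E
```

```text
3.95 [0.4546 0.0081 0.103 ] yaw 117.57 z [ 0.002  0.009 -1.   ] [ 0.7 -0.   0.8] 0.0172
plate xy -0.1552 0.0204
rel start block -0.0598 0.0004
```

View pics/s3.png

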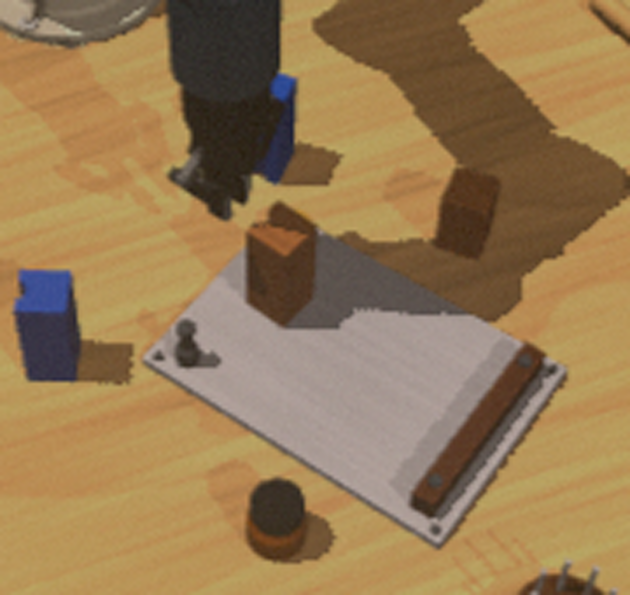

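Request:
servo_tool(increments=[[[4.4, 2.3, 0], [0, 0, 0], 0.6], [[4.4, 2.3, 0], [0, 0, 0], 0.6], [[4.4, 2.3, 0], [0, 0, 0], 0.6], [[4.4, 2.3, 0], [0, 0, 0], 0.6], [[4.4, 2.3, 0], [0, 0, 0], 0.6]])

```text
clock: 4.62
tool_pos: [0.4777, 0.0205, 0.1036]
ee_rot: [-1.627, -2.684, -0.015]
force: [0.9, -0.4, -0.2]
opening: 0.0169
```

Request:
servo_tool(increments=[[[4.4, 2.3, 0], [0, 0, 0], 0.6], [[4.4, 2.3, 0], [0, 0, 0], 0.6], [[4.4, 2.3, 0], [0, 0, 0], 0.6], [[4.4, 2.3, 0], [0, 0, 0], 0.6], [[4.4, 2.3, 0], [0, 0, 0], 0.6]])

```text
clock: 5.25
tool_pos: [0.5012, 0.0327, 0.1036]
ee_rot: [-1.627, -2.684, -0.014]
force: [-0.4, 0.4, -0.2]
opening: 0.0167
```

```bash
python3 st.py;  python3 - <<'E'
from h import *
im=get_image("scene")[120:290,180:360]; cv2.imwrite('pics/s4.png',cv2.resize(im[:,:,::-1],None,fx=3.5,fy=3.5,interpolation=cv2.INTER_CUBIC))
E
```

```text
5.25 [0.5012 0.0327 0.1036] yaw 117.55 z [ 0.002  0.009 -1.   ] [-0.4  0.4 -0.2] 0.0167
plate xy -0.1026 0.017
rel start block -0.0071 0.0007
```

View pics/s4.png

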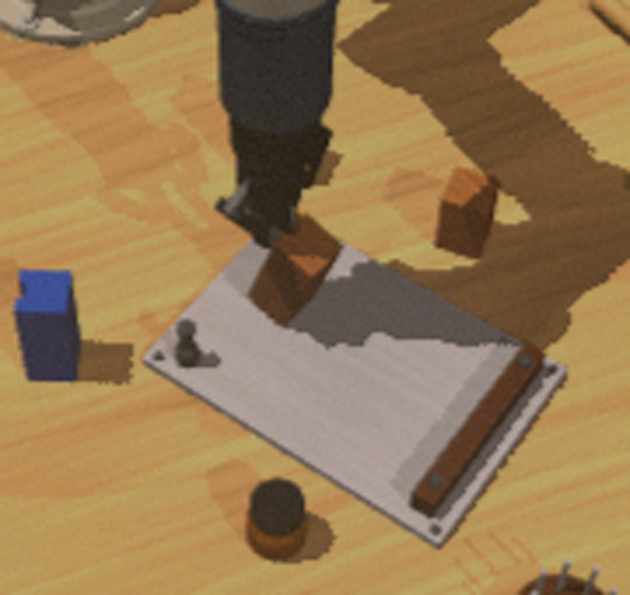

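Tipping cleanly, leaning around 16°. Continue slowly.

Request:
servo_tool(increments=[[[3.5, 1.8, 0], [0, 0, 0], 0.6], [[3.5, 1.8, 0], [0, 0, 0], 0.6], [[3.5, 1.8, 0], [0, 0, 0], 0.6], [[2, 1, 0], [0, 0, 0], 0.6], [[2, 1, 0], [0, 0, 0], 0.6]])

```text
clock: 5.92
tool_pos: [0.5172, 0.0409, 0.1035]
ee_rot: [-1.627, -2.684, -0.014]
force: [-0.1, -0.0, 0.6]
opening: 0.0172
```

```bash
python3 st.py;  python3 - <<'E'
from h import *
im=get_image("scene")[120:290,180:360]; cv2.imwrite('pics/s5.png',cv2.resize(im[:,:,::-1],None,fx=3.5,fy=3.5,interpolation=cv2.INTER_CUBIC))
E
```

```text
5.92 [0.5172 0.0409 0.1035] yaw 117.57 z [ 0.002  0.009 -1.   ] [-0.1 -0.   0.6] 0.0172
plate xy -0.0847 0.0156
rel start block 0.0109 0.0005
```

View pics/s5.png

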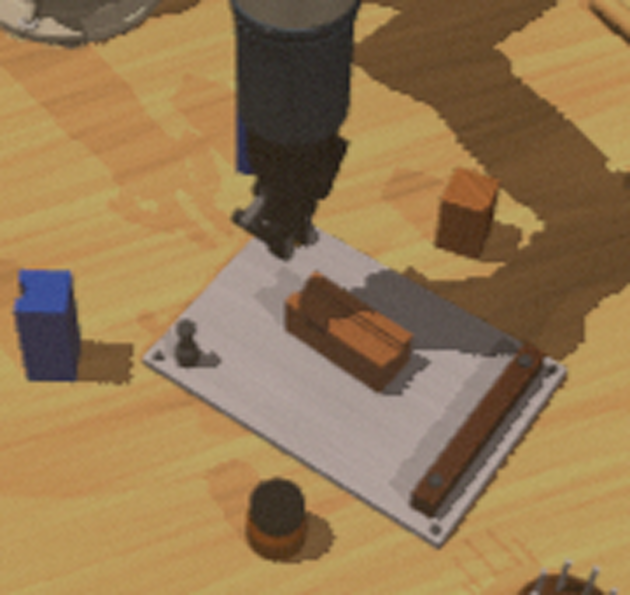

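Request:
servo_tool(increments=[[[-20, -10, 0], [0, 0, 0], 0.6], [[-20, -10, 0], [0, 0, 0], 0.6], [[-18, -10, 0], [0, 0, 0], 0.6], [[0, 0, 0], [0, 0, 0], 0.6], [[0, 0, 0], [0, 0, 0], 0.6]])

```text
clock: 6.6
tool_pos: [0.4586, 0.0105, 0.1036]
ee_rot: [-1.627, -2.685, -0.015]
force: [-0.5, 0.1, 1.4]
opening: 0.0171
```

```bash
python3 st.py;  python3 - <<'E'
from h import *
im=get_image("scene"); cv2.imwrite('pics/s6.png',cv2.resize(im[180:260,220:350,::-1],None,fx=6,fy=6,interpolation=cv2.INTER_CUBIC))
im=get_image("top");cv2.imwrite('pics/t6.png',cv2.resize(cv2.convertScaleAbs(im[120:240,180:300,::-1],alpha=1.5),None,fx=5,fy=5,interpolation=cv2.INTER_CUBIC))
E
```

```text
6.6 [0.4586 0.0105 0.1036] yaw 117.59 z [ 0.003  0.009 -1.   ] [-0.5  0.1  1.4] 0.0171
plate xy -0.1506 0.0204
rel start block -0.0552 0.0006
```

View pics/s6.png

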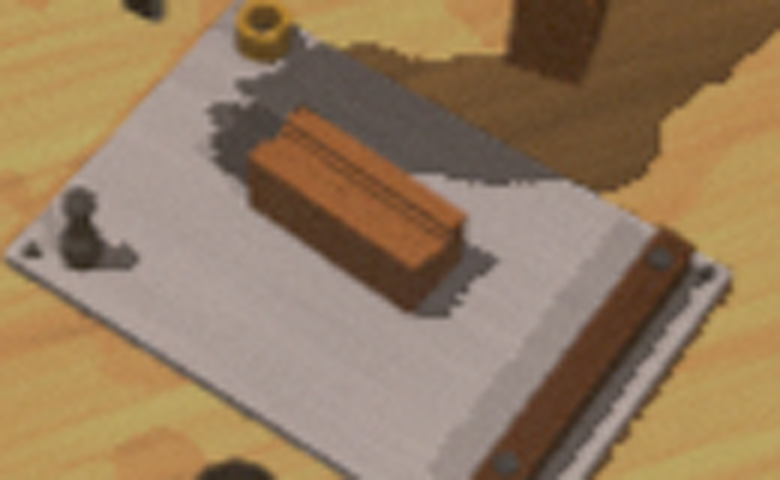

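View pics/t6.png

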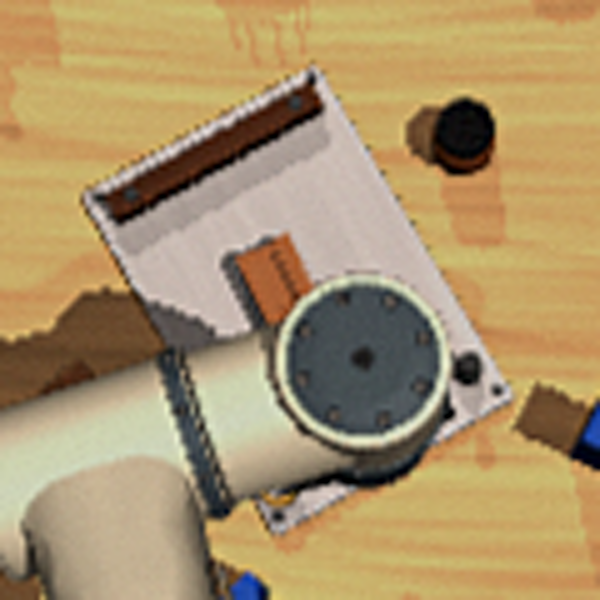

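```bash
python3 - <<'E'
from f import *
b=lambda u,v:np.array([(u+.5)/6-.5+220,(v+.5)/6-.5+180])
L={'tr':(-.055,-h,.057),'tl':(-.055,h,.057),'hl':(.055,h,.057),'hr':(.055,-h,.057)}
q,r=fit(L,{'tr':b(248,155),'tl':b(303,105),'hl':b(468,217),'hr':b(410,269)},cam("scene"),[.57,.06,.5]);print(q,r,np.degrees(q[2]))
p=[.598,.0735,.5515]; print(toplate(p,q))
P=[(.12,-.095,.038),(.12,.095,.038),(-.16,-.11,.012)]
X=[[p[0]+np.cos(p[2])*x-np.sin(p[2])*y,p[1]+np.sin(p[2])*x+np.cos(p[2])*y,z] for x,y,z in P]
print((proj(cam("scene"),X)-[220,180])*6)
E
```

```text
[0.57896286 0.07322361 0.45742887] [[-0.0, -0.0], [-0.0, -0.3], [-0.3, -0.1], [0.3, 0.4]] 26.20874366273436
[-0.01635951  0.00973939]
[[ 4.63299571e+02  4.80608623e+02]
 [ 6.59216439e+02  2.21826312e+02]
 [-2.52616892e-01  2.49706552e+02]]
```

Request:
servo_tool(increments=[[[21, 8.5, 0], [0, 0, 2], 0.6], [[21, 8.5, 0], [0, 0, 2], 0.6], [[0, 0, -30], [0, 0, 0], 0.6], [[0, 0, -30], [0, 0, 0], 0.6], [[0, 0, -17], [0, 0, 0], 0.6]])

```text
clock: 7.32
tool_pos: [0.506, 0.0299, 0.0252]
ee_rot: [1.527, 2.744, 0.02]
force: [-0.0, 0.5, 0.3]
opening: 0.0172
```

```bash
python3 st.py;  python3 - <<'E'
from h import *
im=get_image("scene"); cv2.imwrite('pics/s7.png',cv2.resize(im[180:260,220:350,::-1],None,fx=6,fy=6,interpolation=cv2.INTER_CUBIC))
E
```

```text
7.33 [0.506  0.0299 0.0252] yaw 121.8 z [ 0.007  0.011 -1.   ] [-0.   0.5  0.3] 0.0172
plate xy -0.1 0.0121
rel start block -0.0041 -0.004
```

View pics/s7.png

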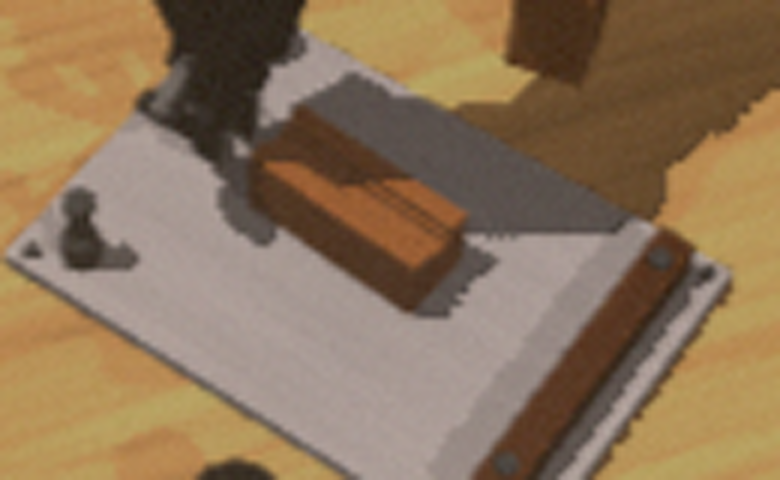

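Request:
servo_tool(increments=[[[5.1, 3.1, 0], [0, 0, 0], 0.6], [[5.1, 3.1, 0], [0, 0, 0], 0.6], [[5.1, 3.1, 0], [0, 0, 0], 0.6], [[5.1, 3.1, 0], [0, 0, 0], 0.6], [[5.1, 3.1, 0], [0, 0, 0], 0.6]])

```text
clock: 8.0
tool_pos: [0.5336, 0.0467, 0.0252]
ee_rot: [1.527, 2.745, 0.019]
force: [-0.2, -0.2, -0.9]
opening: 0.0169
```

Request:
servo_tool(increments=[[[5.1, 3.1, 0], [0, 0, 0], 0.6], [[5.1, 3.1, 0], [0, 0, 0], 0.6], [[5.1, 3.1, 0], [0, 0, 0], 0.6], [[5.1, 3.1, 0], [0, 0, 0], 0.6], [[5.1, 3.1, 0], [0, 0, 0], 0.6]])

```text
clock: 8.62
tool_pos: [0.5607, 0.0632, 0.0253]
ee_rot: [-1.528, -2.745, -0.018]
force: [-0.1, -0.5, 0.6]
opening: 0.0169
```

```bash
python3 st.py;  python3 - <<'E'
from h import *
im=get_image("scene"); cv2.imwrite('pics/s8.png',cv2.resize(im[180:260,220:350,::-1],None,fx=6,fy=6,interpolation=cv2.INTER_CUBIC))
E
```

```text
8.62 [0.5607 0.0632 0.0253] yaw 121.81 z [ 0.006  0.01  -1.   ] [-0.1 -0.5  0.6] 0.0169
plate xy -0.036 0.0118
rel start block 0.0597 0.0002
```

View pics/s8.png

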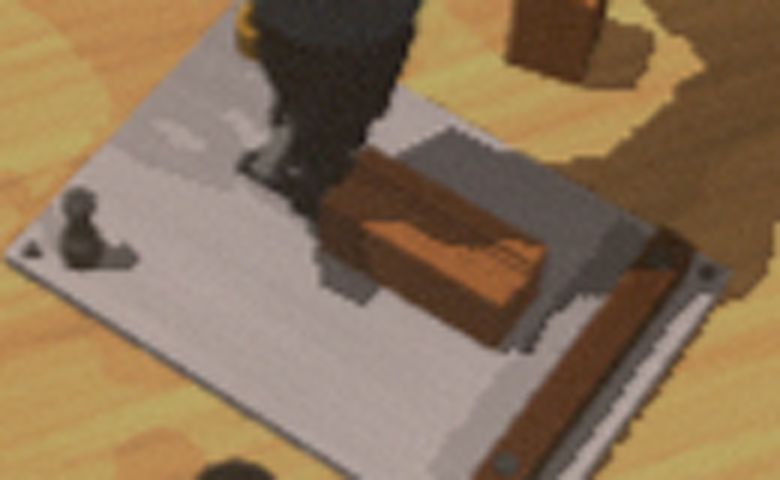

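Request:
servo_tool(increments=[[[4.7, 2.9, 0], [0, 0, 0], 0.6], [[4.7, 2.9, 0], [0, 0, 0], 0.6], [[4.7, 2.9, 0], [0, 0, 0], 0.6], [[3.4, 2.1, 0], [0, 0, 0], 0.6], [[1.7, 1.0, 0], [0, 0, 0], 0.6]])

```text
clock: 9.3
tool_pos: [0.5818, 0.0761, 0.0252]
ee_rot: [1.527, 2.745, 0.018]
force: [-1.5, -0.2, -0.2]
opening: 0.0171
```

Request:
servo_tool(increments=[[[1.7, 1.0, 0], [0, 0, 0], 0.6], [[1.7, 1.0, 0], [0, 0, 0], 0.6], [[1.7, 1.0, 0], [0, 0, 0], 0.6], [[1.7, 1.0, 0], [0, 0, 0], 0.6], [[1.3, 0.8, 0], [0, 0, 0], 0.6]])

```text
clock: 9.93
tool_pos: [0.5902, 0.0811, 0.0253]
ee_rot: [1.527, 2.745, 0.018]
force: [0.0, -0.2, 0.8]
opening: 0.0169
```

```bash
python3 st.py;  python3 - <<'E'
from h import *
im=get_image("scene"); cv2.imwrite('pics/s9.png',cv2.resize(im[180:260,220:350,::-1],None,fx=6,fy=6,interpolation=cv2.INTER_CUBIC))
E
```

```text
9.93 [0.5902 0.0811 0.0253] yaw 121.82 z [ 0.006  0.01  -1.   ] [ 0.  -0.2  0.8] 0.0169
plate xy -0.0014 0.0115
rel start block 0.0942 0.0024
```

View pics/s9.png

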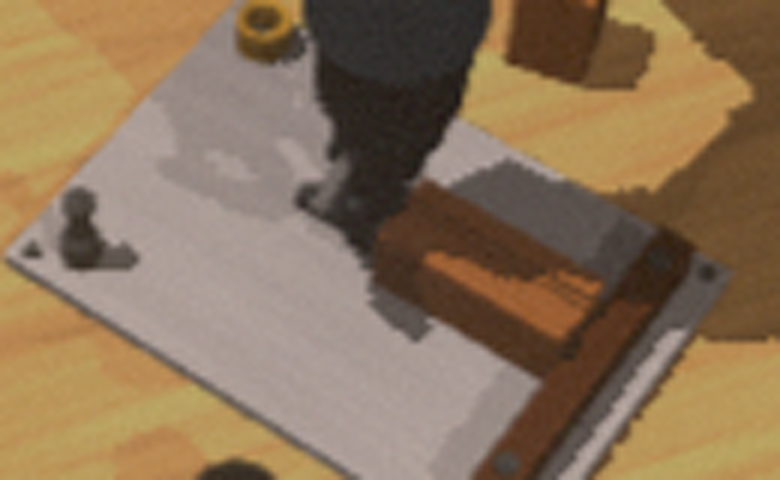

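Nearly there; push on gently, watching for a rise in force.

Request:
servo_tool(increments=[[[1.3, 0.8, 0], [0, 0, 0], 0.6], [[1.3, 0.8, 0], [0, 0, 0], 0.6], [[1, 0.6, 0], [0, 0, 0], 0.6], [[1, 0.6, 0], [0, 0, 0], 0.6], [[1, 0.6, 0], [0, 0, 0], 0.6]])

```text
clock: 10.6
tool_pos: [0.5908, 0.0814, 0.025]
ee_rot: [-1.525, -2.739, -0.002]
force: [-4.7, -2.1, 4.2]
opening: 0.0169
```

```bash
python3 st.py
```

```text
10.6 [0.5908 0.0814 0.025 ] yaw 121.79 z [-0.006  0.004 -1.   ] [-4.7 -2.1  4.2] 0.0169
plate xy -0.0008 0.0115
rel start block 0.0949 0.0025
```

Request:
servo_tool(increments=[[[2.5, 1.5, 0], [0, 0, 0], 0.6], [[2.5, 1.5, 0], [0, 0, 0], 0.6], [[2.5, 1.5, 0], [0, 0, 0], 0.6], [[2.5, 1.5, 0], [0, 0, 0], 0.6], [[2.5, 1.5, 0], [0, 0, 0], 0.6]])

```text
clock: 11.22
tool_pos: [0.5902, 0.081, 0.0242]
ee_rot: [-1.519, -2.721, 0.037]
force: [-9.8, -5.3, 8.0]
opening: 0.017
```

```bash
python3 st.py
```

```text
11.22 [0.5902 0.081  0.0242] yaw 121.66 z [-0.033 -0.009 -0.999] [-9.8 -5.3  8. ] 0.017
plate xy -0.0016 0.0115
rel start block 0.0941 0.0024
```

Request:
servo_tool(increments=[[[-4, -2.5, 0], [0, 0, 0], 0.6], [[-8, -5, 0], [0, 0, 0], 0.6], [[-12, -7.5, 0], [0, 0, 0], 0.6], [[-12, -7.5, 10], [0, 0, 0], 0.6], [[0, 0, 40], [0, 0, 0], 0.6]])

```text
clock: 11.85
tool_pos: [0.5506, 0.0571, 0.0732]
ee_rot: [-1.518, -2.719, 0.039]
force: [1.0, 0.7, 0.6]
opening: 0.0168
```

Request:
servo_tool(increments=[[[0, 0, 60], [0, 0, 0], 0.6], [[0, 0, 60], [0, 0, 0], 0.6], [[10, -30, 60], [0, 0, 0], 0.6], [[20, -40, 60], [0, 0, 0], 0.6], [[20, -40, 40], [0, 0, 0], 0.6]])

```text
clock: 12.48
tool_pos: [0.5908, -0.0445, 0.3482]
ee_rot: [-1.514, -2.728, 0.032]
force: [2.7, 0.8, -0.6]
opening: 0.0169
```

Request:
servo_tool(increments=[[[40, -20, 0], [0, 0, 0], 0.6], [[40, -20, 0], [0, 0, 0], 0.6], [[20, 0, 0], [0, 0, 0], 0.6], [[0, 0, 0], [0, 0, 0], 0.6], [[0, 0, 0], [0, 0, 0], 0.6]])

```text
clock: 13.1
tool_pos: [0.6914, -0.0909, 0.3568]
ee_rot: [-1.527, -2.735, 0.021]
force: [-0.4, -0.9, 0.1]
opening: 0.0172
```

```bash
python3 st.py;  python3 - <<'E'
from h import *
c=camera_info("wrist");np.savez("w3_cam.npz",K=c["intrinsics"],R=c["R"],t=c["t"])
snap("wrist","w3.png"); snap("scene","sc3.png"); snap("top","top3.png")
im=cv2.imread("pics/sc3.png"); cv2.imwrite('pics/s10.png',cv2.resize(im[180:260,220:350],None,fx=6,fy=6,interpolation=cv2.INTER_CUBIC))
E
```

```text
13.1 [ 0.6914 -0.0909  0.3568] yaw 121.64 z [-0.014 -0.007 -1.   ] [-0.4 -0.9  0.1] 0.0172
plate xy -0.0054 -0.188
rel start block 0.1045 -0.1968
```

View pics/w3.png

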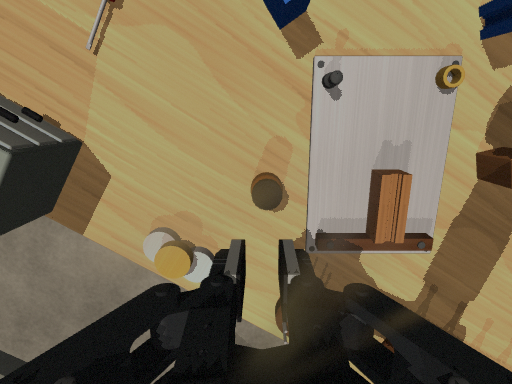

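View pics/s10.png

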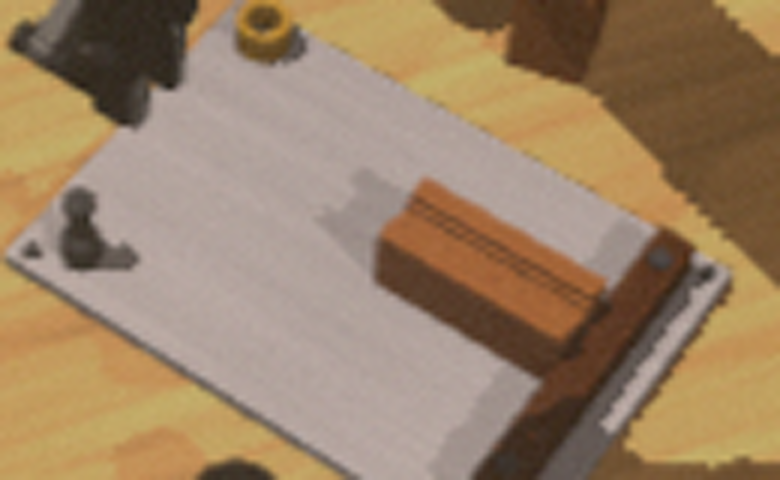

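View pics/top3.png

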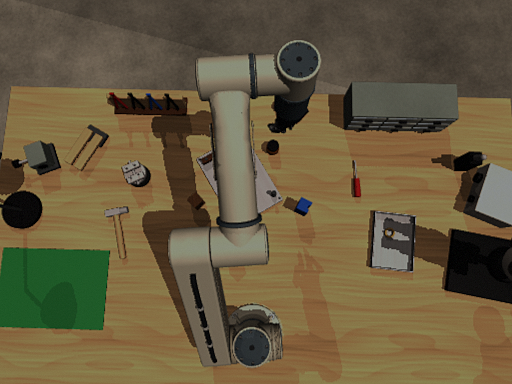

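```bash
python3 - <<'E'
import cv2
a=cv2.imread('pics/w3.png')
cv2.imwrite('pics/w3a.png',cv2.resize(cv2.convertScaleAbs(a[160:260,300:445],alpha=1.5),None,fx=5.5,fy=5.5,interpolation=cv2.INTER_CUBIC))
E
```

```text
(no output)
```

View pics/w3a.png

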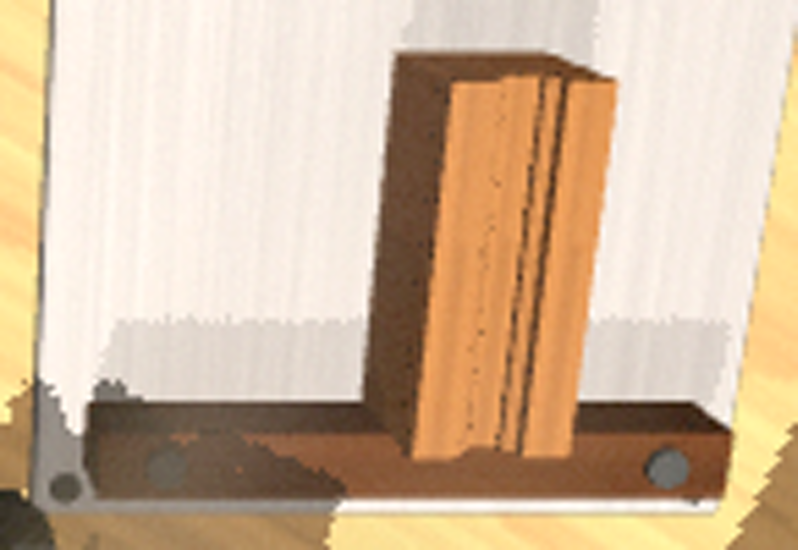

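```bash
python3 - <<'E'
from f import *
b=lambda u,v:np.array([(u+.5)/5.5-.5+300,(v+.5)/5.5-.5+160])
L={'tr':(-.055,-h,.057),'tl':(-.055,h,.057),'hl':(.055,h,.057),'hr':(.055,-h,.057)}
W=cam("w3")
q,r=fit(L,{'tr':b(451,82),'tl':b(618,79),'hl':b(571,459),'hr':b(411,459)},W,[.65,.1,.55]);print(q,r,np.degrees(q[2]))
# plate from wrist: bar top front corners + bar top back + base
B={'a':(.12,-.095,.038),'b':(.12,.095,.038),'c':(.142,.095,.038),'d':(.142,-.095,.038),'e':(.12,-.095,.012),'nr':(-.16,-.11,.012),'nl':(-.16,.11,.012)}
o={'a':b(89,434),'b':b(733,432),'c':b(724,498),'e':b(89,402),'nr':np.array([314.5,56]),'nl':np.array([462,55.5])}
p,r=fit(B,o,W,[.6,.07,.55]);print(p,r,np.degrees(p[2])); print(toplate(p,q),"head x",toplate(p,q)[0]+.055, "dyaw",np.degrees(q[2]-p[2]))
s=lambda u,v:np.array([(u+.5)/6-.5+220,(v+.5)/6-.5+180])
q,r=fit(L,{'tr':s(376,235),'tl':s(427,178),'hl':s(606,287),'hr':s(558,346)},cam("scene"),[.65,.1,.55]);print(q,r,np.degrees(q[2]))
for k in ([.598,.0735,.5515],): print(toplate(np.array(k),q))
i0=cv2.imread('pics/scene0.png')[160:280,200:350];i1=cv2.imread('pics/sc3.png')[160:280,200:350]
cv2.imwrite('pics/cmp.png',np.hstack([cv2.resize(i,None,fx=2.6,fy=2.6) for i in(i0,i1)]))
E
```

```text
[0.64520485 0.1169679  0.56048934] [[0.0, 0.0], [-0.0, 0.3], [-0.3, -0.3], [0.3, -0.1]] 32.11367358766536
[0.59796763 0.07093686 0.55326316] [[1.7, 0.0], [0.1, 0.3], [-0.3, 0.5], [-1.0, -0.1], [-1.0, -0.4], [0.5, -0.0]] 31.699644245445132
[0.06437787 0.0143423 ] head x 0.11937787125306246 dyaw 0.4140293422202245
[0.64759881 0.11734154 0.52669574] [[0.2, -0.0], [-0.1, 0.0], [-0.0, -0.1], [-0.1, 0.1]] 30.177443023783574
[0.06521672 0.01135352]
```

View pics/cmp.png

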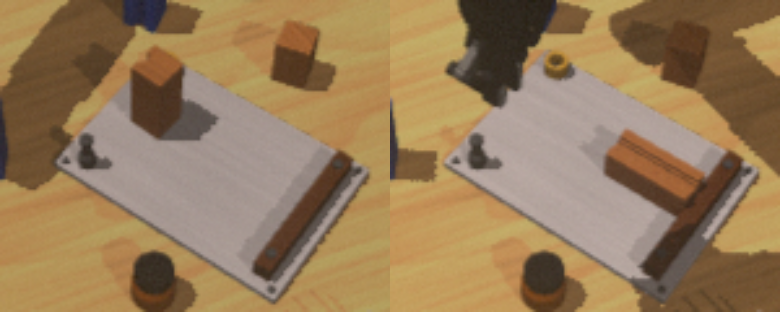

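```bash
python3 -c "
from h import *
print(close_job())"
```

```text
the job is handed in; nothing more can be done
None
```

The forming block now lies groove up on the plate, with its head end against the stop bar. I handed the job in at about 13 s of the 64 s allowed.

**What I did:** I pushed the upper grooved face with both partly closed fingertips until the block tipped over toward the bar. I then pushed its tail along the plate until the force rose to about 11 N against the bar, and backed the arm well clear.

**Last checks:**
- **Wrist view:** the head plane is at plate x = 119.4 mm (bar face at 120 mm), and the block is 0.4° off square to the bar.
- **Scene view:** the head plane is at 120.2 mm. This view puts the angle at about −1.4°, which disagrees with the wrist view. I trusted the wrist view because the scene view had read about 1.3° low earlier too, if the block did not turn as it fell.
- **Bystanders:** by eye, the punch, jar and plain block look unmoved between the first and last scene pictures. The arm hid the collar in the first scene crop, but it stands at its rear corner as it did in the earlier pictures. I did not measure any of these again. The hammer, driver and ring were well away from the arm's work.

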